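# Refit two cartridge fuses by diameter and switch the main back on

## Task

Put each of the two loose cartridge fuses standing on the ledge into the socket of the blue fuse block that matches its diameter (a slightly larger hole, not one a size too big), upright and fully home, and let go. Only then push the main breaker's toggle right over from its red side to its green side. Leave the lantern, screwdriver, bowl, meter and tape roll where they are.

Things in the scene. Friction and masses are not known exactly. Their poses are not given: they have to be found in the camera images.
- fuse_thin_center (a point): centre (half-way up, 32 mm above its foot) of the thin loose cartridge fuse: white ceramic cylinder with brass end caps, 16 mm in diameter, 64 mm long, standing upright on the ledge; foot edge chamfered 2 mm. z is its long axis, up. Round, so it may be gripped from any side; about 35 g
- fuse_thick_center (a point): centre (half-way up, 32 mm above its foot) of the thick loose cartridge fuse: white ceramic cylinder with brass end caps, 24 mm in diameter, 64 mm long, standing upright on the ledge; foot edge chamfered 2 mm. z is its long axis, up. Round, so it may be gripped from any side; about 70 g
- block: blue plastic fuse block fixed to the ledge, 60 x 230 x 32 mm (x, y, z), origin at the centre of its underside. Five round sockets in a row along its y axis at x = 0, graded for fuses of 12, 16, 20, 24 and 28 mm from its -y end to its +y end; all are empty. A fuse fully home stands on the socket floor, 10 mm above the ledge, 42 mm of it proud of the block, its centre 10 mm above the block's top
- block_hole0 (a point): centre of the mouth of socket 1 of 5 in the fuse block's row, made for a fuse 12 mm in diameter (round hole 14 mm across, 22 mm deep, flat floor, vertical). At y = -82 mm in the block's frame, level with the block's top (32 mm above the ledge)
- block_hole1 (a point): centre of the mouth of socket 2 of 5 in the fuse block's row, made for a fuse 16 mm in diameter (round hole 18 mm across, 22 mm deep, flat floor, vertical). At y = -45 mm in the block's frame, level with the block's top (32 mm above the ledge)
- block_hole2 (a point): centre of the mouth of socket 3 of 5 in the fuse block's row, made for a fuse 20 mm in diameter (round hole 22 mm across, 22 mm deep, flat floor, vertical). At y = -4 mm in the block's frame, level with the block's top (32 mm above the ledge)
- block_hole3 (a point): centre of the mouth of socket 4 of 5 in the fuse block's row, made for a fuse 24 mm in diameter (round hole 26 mm across, 22 mm deep, flat floor, vertical). At y = 41 mm in the block's frame, level with the block's top (32 mm above the ledge)
- block_hole4 (a point): centre of the mouth of socket 5 of 5 in the fuse block's row, made for a fuse 28 mm in diameter (round hole 30 mm across, 22 mm deep, flat floor, vertical). At y = 90 mm in the block's frame, level with the block's top (32 mm above the ledge)
- isolator: main breaker: grey enclosure 130 x 100 x 50 mm (x, y, z) fixed to the ledge, origin at the centre of its underside; red plate at its -x end, green plate at its +x end. On its top, in the middle, a black block 70 x 50 x 25 mm carries the toggle, which turns about the enclosure's y axis on a pivot 72 mm above the ledge over the origin
- main_tip (a point): centre of the red ball (26 mm across) on the end of the toggle, 80 mm from the pivot; the stem is a steel bar 10 mm thick
- main (a joint): angle of the toggle, rad: 0 is fully off (leaning 0.5 rad from upright to the enclosure's -x, red side), 1.0 is fully on (0.5 rad to its +x, green side), a stop at each end; it needs about 1 N at the ball and stays where it is left
- lantern: bystander: red battery lantern with a clear middle, 90 mm across, 180 mm tall with its wire handle, upright; origin at the centre of its underside
- screwdriver: bystander: stainless steel screwdriver lying flat along its x axis, about 200 mm long
- bowl: bystander: white ceramic bowl 100 mm across, 42 mm tall; origin at the centre of its underside
- meter: bystander: yellow test meter 130 x 66 x 34 mm (knob to 43 mm) lying flat; origin at the centre of its underside
- tape: bystander: roll of black tape lying flat, 64 mm across, 19 mm tall; origin at the centre of its underside
There are look-alikes about, which are no part of the job. Leave any orange look-alike of the part that bears fuse_thin_center alone.

How it is judged:
By the outcome, as a careful person would: the job done as asked, in the order asked, and still so for the second after the job is handed in, with the robot touching nothing.
It also fails if it takes over 70 s, if anything falls off the work surface, if the arm or the gripper's body presses on something with over 40 N, if the wrist force passes 120 N, or if a joint passes its speed limit or range.

## Robot

A 6-joint arm with a two-finger parallel gripper is mounted at the origin on the work surface. World frame = base frame: x ahead of the robot, y to its left, z up, the work surface at z = 0. Lengths are in mm, angles in rad, forces in N, time in s.
With the tool pointing down it reaches from about 425 to 950 mm from the base axis. Payload 14.7 kg.
Tool frame: the origin (TCP) lies at the very end of the fingers, on their centre line; the grasp point (between the pads) lies 19 mm behind it (r.grasp_offset is the distance from the TCP to the grasp point, in mm); z points along the fingers, y is the line along which they close (so a half turn about z gives the same grasp; the last joint's range is limited). The gripper opens to 85 mm and grips with 20 to 120 N. Pads are 22 mm wide; open, the fingers measure 114 mm over their backs; the gripper's body (76 mm by 85 mm) begins 54 mm behind the grasp point. The pads swing forward as they close: fully open they stand 13 mm farther back than shut.
Start: joints at [1.294, 0.48, 1.596, -0, 1.065, -0.047], TCP at [148.034, 632.912, 231.297] pointing down, gripper open.
Joint ranges: [-2.75, 2.75], [-0.82, 2.05], [0.23, 2.67], [-1.56, 4.7], [0.09, 2.69], [-2.92, 2.92]. Speed limits (rad/s): [1.89, 1.89, 2.39, 3.01, 3.01, 3.01].

## Interface

Orientations are given as a unit quaternion [x, y, z, w].
In Python, from bench import observe, eyes, r gives the robot as it stands. The module is installed in compiled form; this text tells all that it offers.
- The arm moves only by the tool step_arm, never from a script. Its argument "series" is a list of rows, each a list of 2 entries, a list of its own where there are three numbers: the shift along the tool's x, y, z in mm, then the turn about the tool's z in rad. A call has 1 to 10 rows; each row is the pose to reach, as a shift and turn from the pose commanded when the call began, along the tool's axes at that moment; what a row does not reach only later rows make up. A row lasts 1/10 s, in which the tool goes at most 50 mm and 8.59 degrees, less where a joint would pass 70% of its speed; a pose out of reach is approached as far as the arm can. A call with a gripper value outside its range is refused whole. "hand" is the opening in per cent of the stroke, from 0 (shut) to 100 (fully open), set as the call begins (left out, the last holds). The fingers move at their own pace and stop on an object; "newtons" is the grip in N (left out, the last holds). Time passes only in rows, so rows that repeat a pose let the fingers close. It gives the time, the measured TCP pose, the force, the opening and the grip force at its end, in the units of the state.
- observe(): the state, without advancing time (a new reading comes with each control period).
- eyes.read_camera(name): name is "side" or "top"; returns (picture, depth): 384x512x3 uint8, red, green, blue; 384x512 float32, mm along the optical axis (not along the pixel's ray), 0 where there is no reading.
- eyes.camera_info(name): a dict with "K" (3x3 intrinsics, pixels), "cam_to_world" (4x4, takes a point from camera to world coordinates). Camera axes: x right, y down, z forward; pixel columns grow to the right and rows downward; lengths in mm; the calibration is good to about 2 mm. A picture is of the moment at which its call begins. camera_info takes no time and is no camera call.
- r.hand_in(): hands the job in; it is judged then, once.
The state is a dict: "t": time; "joint_positions": joint angles; "joint_vel": joint speeds; "joint_torque": joint torques, N m; "ee_pos": TCP position; "eef_rot": TCP orientation; "force": force on the tool from outside, world axes, zero at the start; "torque": the same for the moment, N m; "width": finger opening in mm; "gripper_force": force on a finger pad.
Only numpy, scipy, OpenCV 4.12 (cv2) and the standard library are available. Lean on these libraries where they do the work, as an engineer would, in place of code of your own. Each camera call takes 0.05 s, during which the arm holds its last target. There are 200 camera calls.

## Working session

There is one attempt and no reset: what is moved stays moved. The work goes in short steps, Python scripts to look and compute and a tool call to move; the robot and the scene stay as the last step left them, time stands still between calls to the robot, and variables do not carry over. Pictures are saved under pics/ and viewed, at most 10 in all, crops included, and the job is handed in when it is done.

Besides the shell and the picture viewer there is one more tool, called after "Emit:" as name(argument=value, ...) on one line, values as JSON. step_arm: Moves the arm, as the interface text tells. Its arguments: {"type":"object","properties":{"series":{"type":"array"},"hand":{"type":"number"},"newtons":{"type":"number"}},"required":["series"]}

```bash
mkdir -p pics
python3 - <<'E'
from bench import observe, eyes, r
import cv2,numpy as np
for n in("top","side"):
    p,d=eyes.read_camera(n); i=eyes.camera_info(n)
    cv2.imwrite(f"pics/{n}0.png",cv2.resize(p[:,:,::-1],(800,600),interpolation=cv2.INTER_CUBIC)); np.savez(f"{n}0.npz",p=p,d=d)
    print(n,i["K"].round(1).tolist(),i["cam_to_world"].round(3).tolist())
s=observe();print(s["t"],s["ee_pos"],s["eef_rot"],s["width"],r.grasp_offset)
E
```

```text
top [[491.1, 0.0, 250.8], [0.0, 491.1, 186.3], [0.0, 0.0, 1.0]] [[-0.028, -0.989, 0.144, 339.422], [-1.0, 0.029, 0.005, -10.357], [-0.009, -0.143, -0.99, 1623.023], [0.0, 0.0, 0.0, 1.0]]
side [[411.5, 0.0, 266.8], [0.0, 411.5, 193.8], [0.0, 0.0, 1.0]] [[0.843, -0.362, 0.398, 169.099], [-0.538, -0.563, 0.627, -601.859], [-0.003, -0.743, -0.669, 747.78], [0.0, 0.0, 0.0, 1.0]]
0.1 [147.920155   632.55765994 230.74334529] [ 1.14616373e-01  9.93409676e-01 -5.44609902e-04 -8.03383175e-05] 85.41262052548127 18.700000000000003
```

View pics/top0.png

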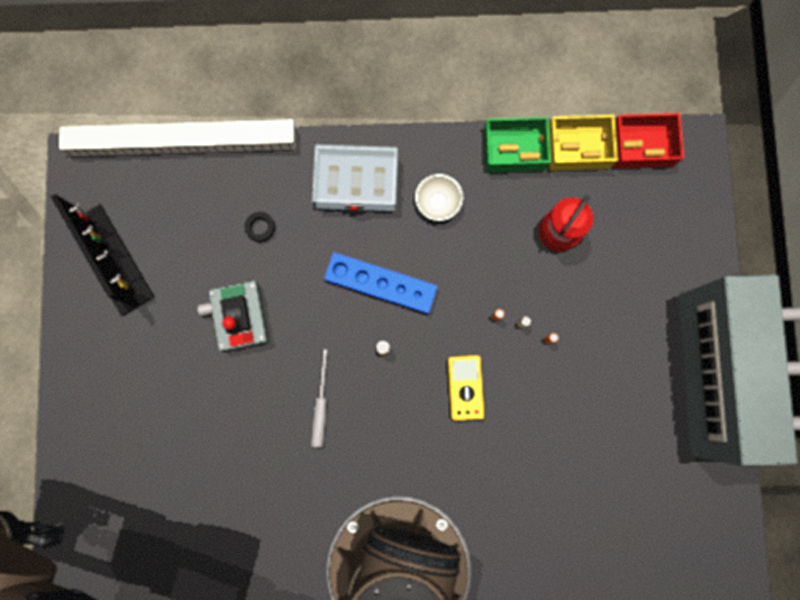

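View pics/side0.png

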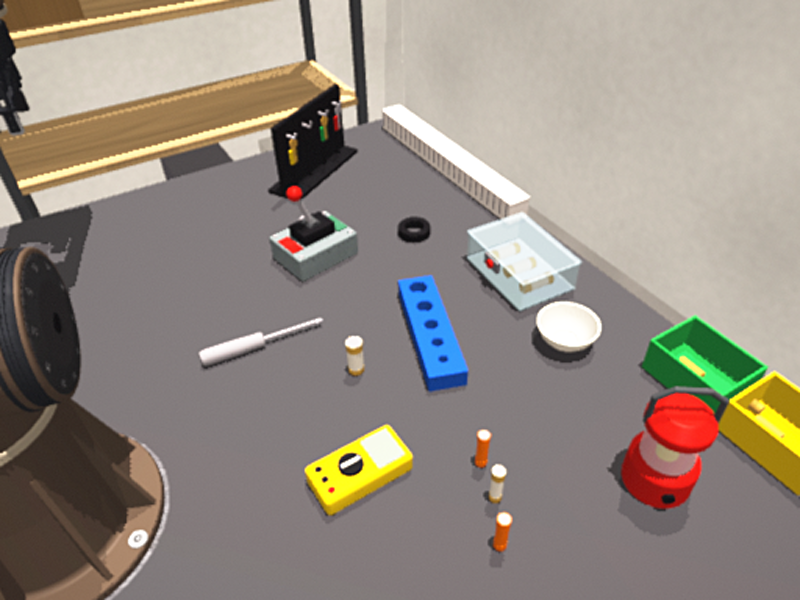

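The top view shows the thick fuse at (382,348), and the thin white fuse at (525,322) between two orange look-alikes at (498,314) and (553,338). The block's big-hole (+y) end is at (340,269) and its small end at (417,293). The breaker is at (238,315), with its red side and ball at the bottom. The side view agrees.

```bash
cat > h.py <<'E'
import cv2,numpy as np
from bench import observe, eyes, r
def info(n):
    i=eyes.camera_info(n); return np.array(i["K"]),np.array(i["cam_to_world"])
def ray(n,uv,z):
    K,T=info(n); uv=np.atleast_2d(uv).astype(float)
    d=np.c_[(uv-K[:2,2])/[K[0,0],K[1,1]],np.ones(len(uv))]@T[:3,:3].T
    return T[:3,3]+d*((z-T[2,3])/d[:,2:])
def cloud(n,d):
    K,T=info(n); v,u=np.indices(d.shape)
    return np.stack([(u-K[0,2])/K[0,0]*d,(v-K[1,2])/K[1,1]*d,d],-1)@T[:3,:3].T+T[:3,3]
def hsv(p): return cv2.cvtColor(p,cv2.COLOR_RGB2HSV)
E
python3 - <<'E'
from h import *
for n in("top","side"):
    f=np.load(n+"0.npz");p,d=f["p"],f["d"];W=cloud(n,d);H=hsv(p)
    print(n)
    T0=W[(d>0)&(np.abs(W[...,2])<10)];print("table z",np.median(T0[:,2]))
    blue=cv2.inRange(H,(100,130,60),(125,255,255))>0
    top=(blue|(blue&False))&(abs(W[...,2]-32)<5)
    m=cv2.morphologyEx(top.astype(np.uint8),cv2.MORPH_CLOSE,np.ones((9,9)))
    c=max(cv2.findContours(m,cv2.RETR_EXTERNAL,cv2.CHAIN_APPROX_NONE)[0],key=cv2.contourArea)[:,0]
    R=cv2.minAreaRect(ray(n,c,32)[:,:2].astype(np.float32)); B=cv2.boxPoints(R)
    e=[B[1]-B[0],B[2]-B[1]];L=max(e,key=np.linalg.norm);L=L*np.sign(L[1]);u=L/np.linalg.norm(L);C=np.array(R[0])
    print("block",R,"z",np.median(W[top][:,2]),"yaw",-np.arctan2(u[0],u[1]))
    print("h1",C-45*u,"h3",C+41*u)
    # holes seen directly
    hol=cv2.inRange(H,(95,80,0),(130,255,110))
    # things 55..72 mm high
    m=((abs(W[...,2]-62)<8)&(d>0)).astype(np.uint8)
    k,l,s,c=cv2.connectedComponentsWithStats(m)
    for j in range(1,k):
        q=W[l==j]
        if 4<s[j,4]<400 and 350<q[:,0].mean()<900 and abs(q[:,1].mean())<450:
            t=q[abs(q[:,2]-64)<4]
            print(s[j,4],c[j].round(1),"mean",q.mean(0).round(1),"ray",ray(n,c[j],64)[0].round(1),"col",np.median(p[l==j],0))
    for nm,a,b in(("red",(0,170,90),(5,255,255)),("green",(65,100,40),(85,255,200))):
        m=cv2.inRange(H,a,b); k,l,s,c=cv2.connectedComponentsWithStats(m)
        for j in range(1,k):
            if s[j,4]>15:
                q=W[l==j].mean(0)
                if 0<q[1]-100<400: print(nm,s[j,4],c[j].round(1),q.round(1))
E
```

```text
top
table z -0.9072316683234476
block ((589.8078002929688, 23.01715850830078), (229.64605712890625, 60.723716735839844), 69.74781036376953) z 31.2418456157086 yaw -0.3534675
h1 [574.23091602 -19.20085526] h3 [604.00007248  61.48246002]
212 [331.5  90. ] mean [ 880.3 -278.4   59.1] ray [ 878.4 -277.5   64. ] col [ 59. 158.  74.]
5 [353.8  84.6] mean [ 896.1 -353.    59.7] ray [ 894.6 -352.1   64. ] col [245. 221.  68.]
102 [372.4 100.1] mean [ 841.3 -411.2   59. ] ray [ 839.7 -409.9   64. ] col [236.  210.5  63. ]
95 [355.5 150.2] mean [ 674.7 -345.8   59.4] ray [ 673.7 -344.9   64. ] col [108.  21.  19.]
15 [155.9 193.8] mean [550.  302.1  65. ] ray [550.2 302.3  64. ] col [50. 50. 49.]
5 [141.8 198. ] mean [538.  347.7  63. ] ray [537.9 347.4  64. ] col [73. 77. 73.]
21 [319. 201.] mean [ 512.1 -219.3   61.9] ray [ 511.9 -219.    64. ] col [239. 216. 199.]
25 [335.6 205.4] mean [ 496.1 -271.2   62.5] ray [ 496.  -270.9   64. ] col [237. 228. 220.]
9 [158.4 207.7] mean [505.2 293.9  65. ] ray [505.3 294.1  64. ] col [38. 41. 37.]
5 [154.2 207.8] mean [504.9 307.   67.4] ray [505.2 30
[... 630 characters left out ...]
[600.65969086  57.41840363]
134 [199.6 149.9] mean [517.4 300.4  62.2] ray [516.3 297.9  64. ] col [18.5 17.  19. ]
93 [225.8 219.6] mean [448.6  17.1  62.1] ray [447.8  15.4  64. ] col [252. 249. 248.]
359 [489.7 262.2] mean [ 860.  -390.5   58.5] ray [ 853.3 -393.3   64. ] col [255. 252.  15.]
65 [308.8 279. ] mean [ 509.8 -222.3   62.4] ray [ 509.  -223.2   64. ] col [253. 224. 189.]
73 [318.4 302.2] mean [ 492.9 -275.7   62.4] ray [ 492.2 -276.5   64. ] col [254. 251. 251.]
83 [321.9 332.8] mean [ 458.6 -330.    62.6] ray [ 458.  -330.6   64. ] col [255. 249. 211.]
red 80 [187.8 123.3] [502.8 322.9 142.7]
red 72 [185.6 156.4] [476.3 308.2  51. ]
green 21 [214.9 143.6] [573.2 316.3  53.1]
```

Emit:
step_arm(series=[[[-60,-40,0],0.14],[[-110,-75,0],0.28],[[-155,-110,0],0.42],[[-200,-140,0],0.56],[[-240,-170,0],0.7],[[-280,-195,0],0.84],[[-310,-218,0],0.98],[[-310,-218,0],1.12],[[-310,-218,0],1.26],[[-310,-218,0],1.4]], hand=100, newtons=40)

```text
t: 1.1
ee_pos: [400.9, 348.9, 231.1]
eef_rot: [0.73, 0.683, -0.0, -0.0]
force: [-0.4, -0.2, 0.4]
width: 85.3
gripper_force: 0.0
```

```bash
cat >> h.py <<'E'
from scipy.spatial.transform import Rotation as Ro
def go(x,y,z,a=None):
    s=observe(); R=Ro.from_quat(s["eef_rot"]).as_matrix(); p=np.array(s["ee_pos"])
    an=np.arctan2(R[1,1],R[0,1]); sh=R.T@(np.array([x,y,z])-p)
    print("t",round(s["t"],2),"at",p.round(1),"ang",an.round(3),"shift",sh.round(1),"turn",None if a is None else round(an-a,3),"w",round(s["width"],1),"F",np.round(s["force"],1),"tilt",R[:,2].round(3))
E
python3 -c "
from h import *
go(449.5,19,120,-.353)"
```

```text
t 1.1 at [400.9 348.9 231.1] ang -0.067 shift [-325.9   70.7  111.2] turn 0.286 w 85.3 F [-0.4 -0.2  0.4] tilt [-0. -0. -1.]
```

Emit:
step_arm(series=[[[-45,10,0],0.1],[[-90,20,0],0.2],[[-135,29,0],0.286],[[-180,39,0],0.286],[[-225,49,20],0.286],[[-270,59,50],0.286],[[-305,66,80],0.286],[[-326,71,111],0.286],[[-326,71,111],0.286],[[-326,71,111],0.286]])

```text
t: 2.1
ee_pos: [451.3, 20.1, 119.8]
eef_rot: [0.818, 0.575, -0.001, -0.001]
force: [0.2, 0.3, 0.9]
width: 85.6
gripper_force: 0.0
```

Run:
```python
from h import *
go(449.5,19,30,-.353)
for n in("top","side"):
    p,d=eyes.read_camera(n); cv2.imwrite(f"pics/{n}1.png",p[:,:,::-1])
p=cv2.imread("pics/side1.png");q=cv2.imread("pics/top1.png")
cv2.imwrite("pics/c1.png",np.hstack([cv2.resize(p[120:280,160:300],(400,457)),cv2.resize(q[150:280,190:310],(400,457))]))
```

```text
t 2.1 at [451.3  20.1 119.8] ang -0.347 shift [-1.6 -1.2 89.8] turn 0.006 w 85.6 F [0.2 0.3 0.9] tilt [-0.002  0.    -1.   ]
```

View pics/c1.png

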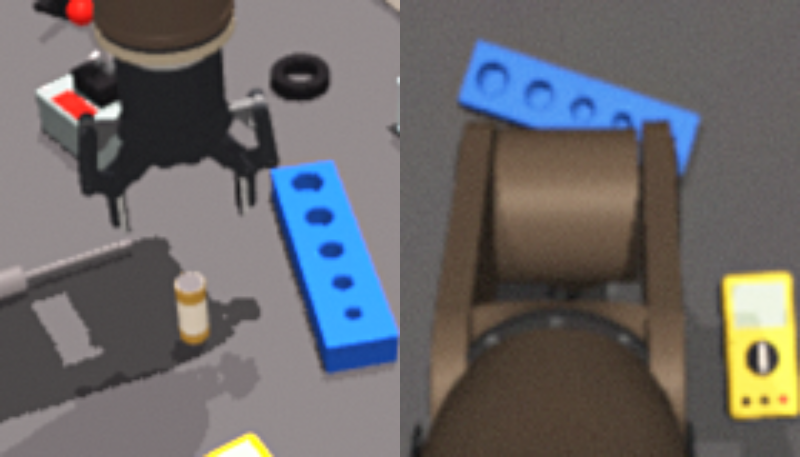

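The side crop shows the open gripper straight above the thick fuse at (190,300), clear of the screwdriver and the block. The top view is blocked by the arm.

Emit:
step_arm(series=[[[-2,-1,20],0.006],[[-2,-1,45],0.006],[[-2,-1,70],0.006],[[-2,-1,85],0.006],[[-2,-1,91],0.006],[[-2,-1,91],0.006]])

```text
t: 2.8
ee_pos: [450.5, 19.6, 29.6]
eef_rot: [0.819, 0.573, 0.0, 0.0]
force: [-0.4, -0.9, 1.1]
width: 85.2
gripper_force: 0.0
```

Emit:
step_arm(series=[[[0,0,0],0],[[0,0,0],0],[[0,0,0],0],[[0,0,0],0],[[0,0,0],0],[[0,0,0],0],[[0,0,0],0],[[0,0,0],0]], hand=0, newtons=40)

```text
t: 3.6
ee_pos: [450.5, 18.8, 29.8]
eef_rot: [0.82, 0.573, 0.0, 0.0]
force: [-0.9, 0.8, 10.9]
width: 23.4
gripper_force: 38.5
```

Run:
```python
from h import *
go(602.3,59.5,90,-.353)
p,d=eyes.read_camera("side"); cv2.imwrite("pics/s2.png",cv2.resize(p[120:280,160:300,::-1],(525,600)))
```

```text
t 3.6 at [450.5  18.8  29.8] ang -0.351 shift [ 90.4 128.6 -60.1] turn 0.002 w 23.4 F [-0.9  0.8 10.9] tilt [ 0.001  0.    -1.   ]
```

View pics/s2.png

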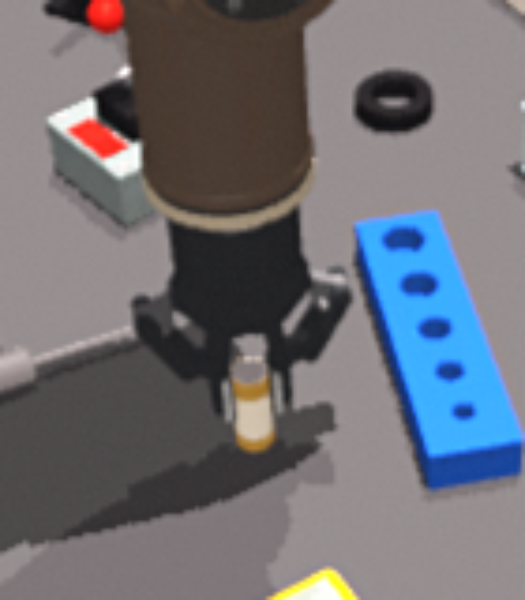

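Thick fuse gripped (width 23.4 mm) and upright.

Emit:
step_arm(series=[[[0,0,-20],0],[[0,0,-45],0],[[0,0,-55],0],[[30,43,-55],0],[[60,86,-55],0],[[80,114,-55],0],[[91,129,-50],0],[[91,129,-50],0],[[91,129,-50],0],[[91,129,-50],0]])

```text
t: 4.65
ee_pos: [601.4, 59.7, 79.0]
eef_rot: [0.82, 0.573, -0.001, -0.0]
force: [-0.3, 0.6, -0.7]
width: 22.8
gripper_force: 39.5
```

Run:
```python
from h import *
go(602.3,59.5,90,-.353)
p,d=eyes.read_camera("side"); q,dq=eyes.read_camera("top");np.savez("s3.npz",p=p,d=d,q=q,dq=dq)
a=cv2.resize(p[120:240,210:310,::-1],(400,480),interpolation=cv2.INTER_CUBIC);b=cv2.resize(q[130:250,200:300,::-1],(400,480),interpolation=cv2.INTER_CUBIC)
cv2.imwrite("pics/s3.png",np.hstack([a,b]))
```

```text
t 4.65 at [601.4  59.7  79. ] ang -0.351 shift [  0.1   0.9 -11. ] turn 0.002 w 22.8 F [-0.3  0.6 -0.7] tilt [-0.001 -0.    -1.   ]
```

View pics/s3.png

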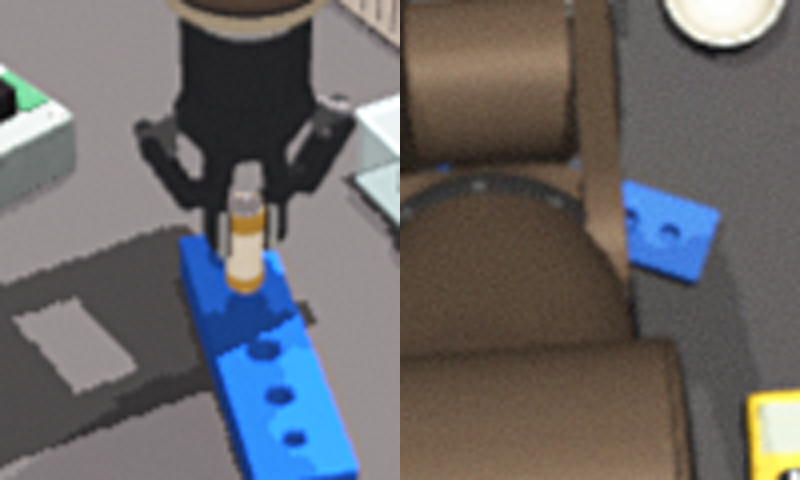

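The side crop shows the fuse held over hole 4, with its foot at about (245,285). The top view is mostly blocked. Next I nudge it and lower it gently, watching the force.

Emit:
step_arm(series=[[[0.5,1,5],0],[[0.5,1,10],0],[[0.5,1,15],0],[[0.5,1,15],0],[[0.5,1,18],0],[[0.5,1,20],0],[[0.5,1,20],0]])

```text
t: 5.45
ee_pos: [603.6, 60.1, 59.0]
eef_rot: [0.82, 0.573, -0.0, -0.0]
force: [-0.0, -0.4, 0.0]
width: 23.1
gripper_force: 39.5
```

Run:
```python
from h import *
go(602.6,59.7,39.8,-.353)
```

```text
t 5.45 at [603.6  60.1  59. ] ang -0.351 shift [-0.7 -0.8 19.2] turn 0.002 w 23.1 F [-0.  -0.4  0. ] tilt [-0. -0. -1.]
```

The foot is about 3 mm inside the hole with no force, so I continue down.

Emit:
step_arm(series=[[[0,0,2],0],[[0,0,4],0],[[0,0,6],0],[[0,0,8],0],[[0,0,8],0]])

```text
t: 5.95
ee_pos: [603.7, 60.1, 51.0]
eef_rot: [0.82, 0.573, -0.0, -0.0]
force: [-0.4, -0.9, -2.0]
width: 23.2
gripper_force: 39.4
```

Emit:
step_arm(series=[[[0,0,2],0],[[0,0,4],0],[[0,0,6],0],[[0,0,8],0],[[0,0,9.5],0],[[0,0,10],0],[[0,0,10],0]])

```text
t: 6.65
ee_pos: [603.8, 60.1, 41.2]
eef_rot: [0.82, 0.573, -0.0, -0.0]
force: [-0.9, -1.8, -2.9]
width: 22.9
gripper_force: 39.4
```

Emit:
step_arm(series=[[[0,0,1],0],[[0,0,1.5],0],[[0,0,2],0],[[0,0,2],0]])

```text
t: 7.05
ee_pos: [603.8, 60.0, 39.8]
eef_rot: [0.82, 0.573, 0.0, 0.0]
force: [-4.3, -3.3, 11.2]
width: 23.0
gripper_force: 40.7
```

Emit:
step_arm(series=[[[0,0,0],0],[[0,0,0],0],[[0,0,0],0],[[0,0,0],0],[[0,0,-20],0],[[0,0,-60],0],[[0,0,-100],0],[[0,0,-140],0],[[0,0,-140],0]], hand=65)

```text
t: 7.95
ee_pos: [606.8, 60.3, 184.7]
eef_rot: [0.82, 0.573, 0.003, 0.002]
force: [-0.1, 0.2, -0.1]
width: 55.5
gripper_force: 0.0
```

Run:
```python
from h import *
go(495.3,-273.5,180,-.40)
p,d=eyes.read_camera("side"); W=cloud("side",d)
m=((abs(W[...,0]-602)<25)&(abs(W[...,1]-58)<25)&(W[...,2]>36)&(W[...,2]<95))
H=hsv(p);m&=~(cv2.inRange(H,(100,130,40),(125,255,255))>0)
q=W[m];print(m.sum(),q.mean(0),np.percentile(q[:,2],[2,98]))
```

```text
t 7.95 at [606.8  60.3 184.7] ang -0.351 shift [-351.8   10.1    3.6] turn 0.049 w 55.5 F [-0.1  0.2 -0.1] tilt [ 0.008  0.    -1.   ]
144 [599.29348924  55.47357256  60.72060366] [37.02580341 75.98760948]
```

The thick fuse is home, with its top at about 75 mm (74 expected). Next is the thin one.

Emit:
step_arm(series=[[[-35,1,0],0.02],[[-75,2,0],0.049],[[-120,3,0],0.049],[[-165,5,0],0.049],[[-210,6,0],0.049],[[-255,7,0],0.049],[[-300,9,0],0.049],[[-335,10,30],0.049],[[-351,10.3,65],0.049],[[-351,10.3,75],0.049]])

```text
t: 9.0
ee_pos: [489.9, -273.7, 100.5]
eef_rot: [0.834, 0.551, -0.001, -0.002]
force: [0.6, 1.0, 0.6]
width: 55.5
gripper_force: 0.0
```

Emit:
step_arm(series=[[[0,0,0],0],[[0,0,0],0]])

```text
t: 9.2
ee_pos: [493.2, -272.2, 104.6]
eef_rot: [0.833, 0.553, -0.0, -0.0]
force: [-0.0, 0.4, 0.6]
width: 55.5
gripper_force: 0.0
```

Run:
```python
from h import *
go(495.7,-273,29.7,-.40)
p,d=eyes.read_camera("side"); q,dq=eyes.read_camera("top")
a=cv2.resize(p[220:350,250:380,::-1],(400,400),interpolation=cv2.INTER_CUBIC);b=cv2.resize(q[150:250,290:390,::-1],(400,400),interpolation=cv2.INTER_CUBIC)
cv2.imwrite("pics/s4.png",np.hstack([a,b]))
```

```text
t 9.2 at [ 493.2 -272.2  104.6] ang -0.399 shift [ 0.3  2.6 74.9] turn 0.001 w 55.5 F [-0.   0.4  0.6] tilt [-0.  0. -1.]
```

View pics/s4.png

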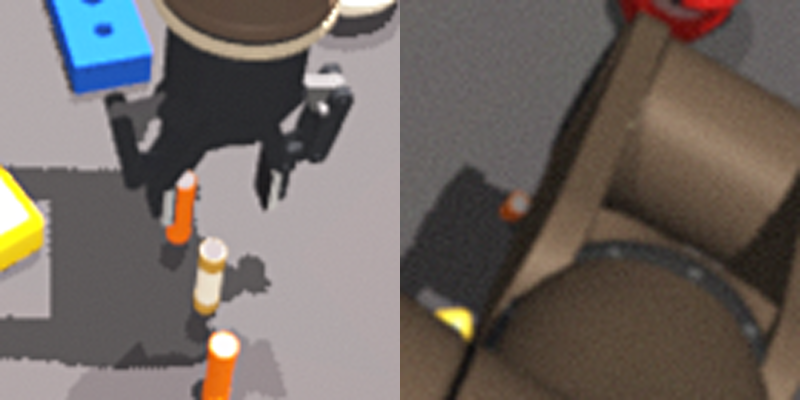

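The side crop shows the gripper above the white fuse at (210,270), with the orange ones at (182,205) and (222,365) outside the fingers' path. Descend.

Emit:
step_arm(series=[[[0.3,2.5,15],0],[[0.3,2.5,35],0],[[0.3,2.5,55],0],[[0.3,2.5,70],0],[[0.3,2.5,75],0],[[0.3,2.5,75],0],[[0.3,2.5,75],0]])

```text
t: 10.0
ee_pos: [495.7, -273.8, 29.9]
eef_rot: [0.833, 0.553, 0.0, 0.0]
force: [-0.2, -0.8, 0.4]
width: 55.6
gripper_force: 0.0
```

Emit:
step_arm(series=[[[0,0,0],0],[[0,0,0],0],[[0,0,0],0],[[0,0,0],0],[[0,0,0],0],[[0,0,0],0],[[0,0,0],0],[[0,0,0],0]], hand=0, newtons=40)

```text
t: 10.8
ee_pos: [495.5, -274.0, 29.9]
eef_rot: [0.834, 0.553, 0.0, 0.0]
force: [-1.2, 0.5, 6.8]
width: 14.9
gripper_force: 38.8
```

Run:
```python
from h import *
go(574.3,-20.8,90,-.40)
```

```text
t 10.8 at [ 495.5 -274.    29.9] ang -0.4 shift [263.9 -26.  -60.2] turn -0.0 w 14.9 F [-1.2  0.5  6.8] tilt [ 0.001 -0.    -1.   ]
```

Emit:
step_arm(series=[[[0,0,-25],0],[[0,0,-60],0],[[0,0,-90],0],[[0,0,-90],0],[[30,-3,-90],0],[[75,-8,-90],0],[[120,-12,-90],0],[[165,-16,-90],0],[[210,-21,-90],0],[[245,-24,-90],0]])

```text
t: 11.8
ee_pos: [568.5, -36.3, 118.8]
eef_rot: [0.833, 0.553, -0.0, -0.0]
force: [-0.2, -0.5, -0.4]
width: 14.8
gripper_force: 39.1
```

Run:
```python
from h import *
go(573.9,-21.7,80,-.40)
```

```text
t 11.8 at [568.5 -36.3 118.8] ang -0.399 shift [15.5 -0.7 38.8] turn 0.001 w 14.8 F [-0.2 -0.5 -0.4] tilt [-0.  0. -1.]
```

Emit:
step_arm(series=[[[10,-1,0],0],[[17,-1.5,15],0],[[17,-1.5,30],0],[[17,-1.5,38],0],[[17,-1.5,38],0],[[17,-1.5,38],0],[[17,-1.5,38],0]])

```text
t: 12.5
ee_pos: [574.0, -23.0, 81.7]
eef_rot: [0.834, 0.552, 0.0, 0.0]
force: [0.6, -0.0, 0.0]
width: 14.8
gripper_force: 39.1
```

Run:
```python
from h import *
go(573.9,-21.7,39.9,-.40)
p,d=eyes.read_camera("side")
cv2.imwrite("pics/s5.png",cv2.resize(p[140:260,220:320,::-1],(500,600),interpolation=cv2.INTER_CUBIC))
```

```text
t 12.5 at [574.  -23.   81.7] ang -0.401 shift [ 1.2 -0.6 41.8] turn -0.001 w 14.8 F [ 0.6 -0.   0. ] tilt [ 0.001 -0.    -1.   ]
```

View pics/s5.png

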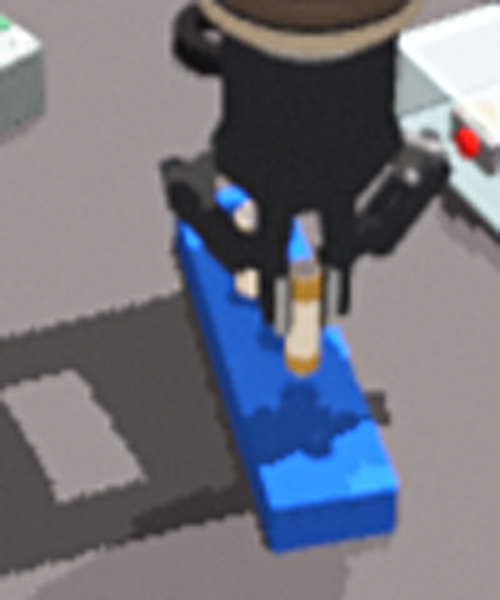

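The side crop shows the thin fuse upright, with its foot at (302,368) above the block near hole 2. The thick fuse stands in its socket behind. Lower gently.

Emit:
step_arm(series=[[[1,-0.5,5],0],[[1,-0.5,10],0],[[1,-0.5,15],0],[[1,-0.5,18],0],[[1,-0.5,20],0],[[1,-0.5,22],0],[[1,-0.5,22],0]])

```text
t: 13.25
ee_pos: [573.5, -21.4, 59.0]
eef_rot: [0.833, 0.553, -0.0, -0.0]
force: [0.3, 0.6, -0.2]
width: 14.7
gripper_force: 39.1
```

Emit:
step_arm(series=[[[0,0,2],0],[[0,0,4],0],[[0,0,6],0],[[0,0,6],0]])

```text
t: 13.65
ee_pos: [573.5, -21.4, 53.0]
eef_rot: [0.834, 0.553, -0.0, -0.0]
force: [0.3, -0.8, -0.7]
width: 14.7
gripper_force: 39.1
```

Emit:
step_arm(series=[[[0,0,2],0],[[0,0,4],0],[[0,0,6],0],[[0,0,8],0],[[0,0,10],0],[[0,0,11.5],0],[[0,0,11.5],0]])

```text
t: 14.35
ee_pos: [573.6, -21.4, 41.6]
eef_rot: [0.833, 0.553, -0.0, -0.0]
force: [0.4, 0.5, -0.4]
width: 15.3
gripper_force: 39.1
```

Emit:
step_arm(series=[[[0,0,1],0],[[0,0,2],0],[[0,0,2],0],[[0,0,2],0]])

```text
t: 14.75
ee_pos: [573.8, -21.4, 39.9]
eef_rot: [0.833, 0.553, 0.0, 0.0]
force: [0.1, 0.6, 2.3]
width: 14.8
gripper_force: 39.4
```

Floor contact is just starting, so I press a hair more, release and rise.

Emit:
step_arm(series=[[[0,0,0.5],0],[[0,0,0.5],0]])

```text
t: 14.95
ee_pos: [573.9, -21.4, 39.8]
eef_rot: [0.833, 0.553, 0.0, 0.0]
force: [-2.6, -0.2, 11.1]
width: 14.8
gripper_force: 40.5
```

Emit:
step_arm(series=[[[0,0,0],0],[[0,0,0],0],[[0,0,0],0],[[0,0,0],0],[[0,0,-20],0],[[0,0,-60],0],[[0,0,-110],0],[[0,0,-150],0],[[0,0,-150],0],[[0,0,-150],0]], hand=60)

```text
t: 15.95
ee_pos: [574.1, -21.4, 190.2]
eef_rot: [0.833, 0.553, 0.001, 0.001]
force: [-0.2, 0.0, 0.0]
width: 51.1
gripper_force: 0.0
```

Run:
```python
from h import *
p,d=eyes.read_camera("side"); W=cloud("side",d); H=hsv(p)
nb=~(cv2.inRange(H,(100,130,40),(125,255,255))>0)
for x,y in((571,-23.5),(600.5,57.5)):
    m=((np.hypot(W[...,0]-x,W[...,1]-y)<25)&(W[...,2]>38)&(W[...,2]<95))&nb
    q=W[m];t=q[q[:,2]>70];print(m.sum(),q.mean(0).round(1),t.mean(0).round(1),np.percentile(q[:,2],[2,98]))
go(470,325,190,None)
# breaker: enclosure top at z=50, plates
f=np.load("top0.npz")
for n in("top","side"):
    f=np.load(n+"0.npz");p,d=f["p"],f["d"];W=cloud(n,d)
    m=(abs(W[...,2]-50)<6)&(abs(W[...,0]-530)<110)&(abs(W[...,1]-315)<80)
    m=cv2.morphologyEx(m.astype(np.uint8),cv2.MORPH_OPEN,np.ones((2,2)))
    c=np.vstack(cv2.findContours(m,cv2.RETR_EXTERNAL,cv2.CHAIN_APPROX_NONE)[0])[:,0]
    print(n,cv2.minAreaRect(ray(n,c,50)[:,:2].astype(np.float32)))
    H=hsv(p);b=(cv2.inRange(H,(0,170,90),(5,255,255))>0)&(W[...,2]>110)&(abs(W[...,1]-315)<60)&(abs(W[...,0]-500)<60)
    v,u=np.nonzero(b);print("ball",b.sum(),W[b].mean(0).round(1),ray(n,[u.mean(),v.mean()],142)[0].round(1))
```

```text
98 [570.1 -24.7  60.3] [571.4 -22.8  73.9] [38.51713667 75.31208742]
136 [599.3  55.5  62. ] [601.8  59.3  73.7] [39.33616554 75.83351088]
t 16.0 at [573.3 -21.3 189. ] ang -0.4 shift [ 278.8 -230.    -1. ] turn None w 51.5 F [-1.2  0.3 -0.1] tilt [-0.  0. -1.]
top ((522.75927734375, 316.6515808105469), (129.76895141601562, 99.86023712158203), 9.986072540283203)
ball 48 [501.  313.4 155.5] [502.4 316.4 142. ]
side ((522.8881225585938, 308.0214538574219), (132.02955627441406, 102.59590911865234), 9.501311302185059)
ball 75 [497.2 308.7 151.7] [502.5 323.5 142. ]
```

Both fuses are home, with tops at about 74 mm. Next is the breaker: its centre is at about (523, 314.5), yaw 0.173, ball near (500, 311, 148). I'll approach from the red side with the fingers shut.

Emit:
step_arm(series=[[[25,-23,-5],0.1],[[55,-51,-5],0.2],[[85,-79,-5],0.3],[[115,-107,-5],0.4],[[145,-135,-5],0.5],[[175,-163,-5],0.6],[[205,-191,-5],0.7],[[235,-219,-5],0.8],[[251,-235,-5],0.9],[[251,-235,-5],0.998]], hand=0)

```text
t: 17.0
ee_pos: [452.9, 303.4, 192.5]
eef_rot: [0.996, 0.086, -0.001, 0.0]
force: [0.7, -0.2, 0.3]
width: -0.0
gripper_force: 0.0
```

Emit:
step_arm(series=[[[0,0,0],0],[[0,0,0],0],[[0,0,0],0]])

```text
t: 17.3
ee_pos: [454.9, 300.6, 193.7]
eef_rot: [0.996, 0.087, -0.001, 0.0]
force: [-0.2, 0.5, 0.5]
width: 0.1
gripper_force: 0.0
```

Run:
```python
from h import *
go(454,302.4,130,-1.398)
p,d=eyes.read_camera("side");q,dq=eyes.read_camera("top")
a=cv2.resize(p[60:190,130:260,::-1],(400,400),interpolation=cv2.INTER_CUBIC);b=cv2.resize(q[150:260,90:200,::-1],(400,400),interpolation=cv2.INTER_CUBIC)
cv2.imwrite("pics/s6.png",np.hstack([a,b]))
```

```text
t 17.3 at [454.9 300.6 193.7] ang -1.396 shift [-0.5 -1.9 63.7] turn 0.002 w 0.1 F [-0.2  0.5  0.5] tilt [-0.001 -0.001 -1.   ]
```

View pics/s6.png

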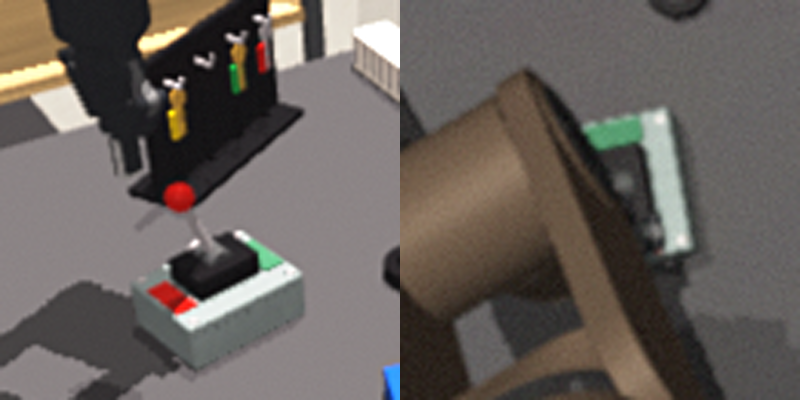

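The side crop shows the ball at (180,197) leaning to the red side, with the shut fingertips at (125,170) behind it. Descend, then push toward the green side.

Emit:
step_arm(series=[[[0,-2,20],0],[[0,-2,45],0],[[0,-2,62],0],[[0,-2,64],0],[[0,-2,64],0]])

```text
t: 17.9
ee_pos: [454.6, 303.0, 130.3]
eef_rot: [0.996, 0.086, -0.0, 0.0]
force: [-0.8, 0.7, -0.1]
width: -0.2
gripper_force: 0.0
```

Emit:
step_arm(series=[[[8,0,0],0],[[16,0,0],0],[[24,0,0],0],[[32,0,0],0],[[40,0,0],0],[[48,0,0],0],[[56,0,0],0],[[64,0,0],0],[[72,0,0],0],[[78,0,0],0]])

```text
t: 18.9
ee_pos: [532.2, 316.8, 130.2]
eef_rot: [0.996, 0.086, -0.0, 0.0]
force: [-0.5, 0.0, -1.7]
width: 0.3
gripper_force: 0.5
```

Emit:
step_arm(series=[[[2,0,0],0],[[4,0,0],0],[[4,0,0],0]])

```text
t: 19.2
ee_pos: [535.5, 317.4, 130.3]
eef_rot: [0.996, 0.086, 0.0, -0.0]
force: [-0.1, 0.3, -0.5]
width: 0.2
gripper_force: 0.0
```

Emit:
step_arm(series=[[[1.5,0,0],0],[[3,0,0],0],[[3,0,0],0]])

```text
t: 19.5
ee_pos: [538.4, 317.9, 130.3]
eef_rot: [0.996, 0.086, 0.0, -0.0]
force: [-0.5, 0.5, -0.1]
width: -0.0
gripper_force: 0.2
```

Run:
```python
from h import *
go(560,320,130)
p,d=eyes.read_camera("side");W=cloud("side",d);H=hsv(p)
b=(cv2.inRange(H,(0,170,90),(5,255,255))>0)&(W[...,2]>100)&(abs(W[...,1]-315)<80)&(abs(W[...,0]-530)<100)
v,u=np.nonzero(b);print("ball",b.sum(),u.mean(),v.mean(),W[b].mean(0).round(1))
cv2.imwrite("pics/s7.png",cv2.resize(p[60:190,130:260,::-1],(520,520),interpolation=cv2.INTER_CUBIC))
```

```text
t 19.5 at [538.4 317.9 130.3] ang -1.398 shift [21.6  1.7  0.3] turn None w -0.0 F [-0.5  0.5 -0.1] tilt [ 0.  0. -1.]
ball 47 207.53191489361703 116.70212765957447 [559.8 316.5 147.8]
```

View pics/s7.png

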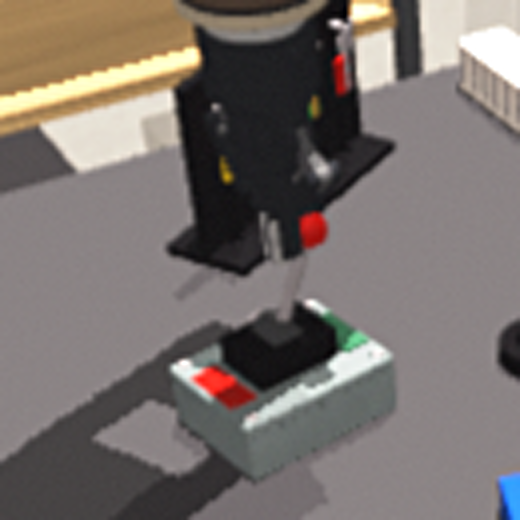

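The ball has moved to (313,230) and leans to the green side, but there is no stop force yet. I push on in small steps.

Emit:
step_arm(series=[[[2,0,0],0],[[4,0,0],0],[[4,0,0],0]])

```text
t: 19.85
ee_pos: [541.2, 318.4, 130.1]
eef_rot: [0.996, 0.086, -0.001, 0.0]
force: [-9.0, -1.5, 3.8]
width: -0.1
gripper_force: 4.3
```

Emit:
step_arm(series=[[[1.5,0,0],0],[[3,0,0],0],[[3,0,0],0]])

```text
t: 20.15
ee_pos: [541.7, 318.3, 129.8]
eef_rot: [0.996, 0.086, -0.003, 0.001]
force: [-24.0, -1.7, 13.0]
width: 0.1
gripper_force: 11.5
```

The stop is reached: force up to 24 N and no further motion. Back off and verify.

Emit:
step_arm(series=[[[-10,0,0],0],[[-30,0,0],0],[[-60,0,0],0],[[-90,0,-30],0],[[-100,0,-70],0],[[-100,0,-90],0],[[-100,0,-90],0]])

```text
t: 20.85
ee_pos: [448.2, 302.9, 223.6]
eef_rot: [0.996, 0.086, 0.003, -0.001]
force: [0.6, 0.1, -0.3]
width: -0.0
gripper_force: 0.0
```

Run:
```python
from h import *
go(454,302,200)
p,d=eyes.read_camera("side");W=cloud("side",d);H=hsv(p)
b=(cv2.inRange(H,(0,170,90),(5,255,255))>0)&(W[...,2]>100)&(abs(W[...,1]-315)<80)&(abs(W[...,0]-530)<100)
v,u=np.nonzero(b);print("ball",b.sum(),u.mean(),v.mean(),W[b].mean(0).round(1))
cv2.imwrite("pics/s8.png",cv2.resize(p[:,:,::-1],(800,600),interpolation=cv2.INTER_CUBIC))
```

```text
t 20.85 at [448.2 302.9 223.6] ang -1.398 shift [ 5.4  2.  23.6] turn None w -0.0 F [ 0.6  0.1 -0.3] tilt [ 0.005  0.003 -1.   ]
ball 67 207.17910447761193 116.53731343283582 [560.4 320.3 146.2]
```

View pics/s8.png

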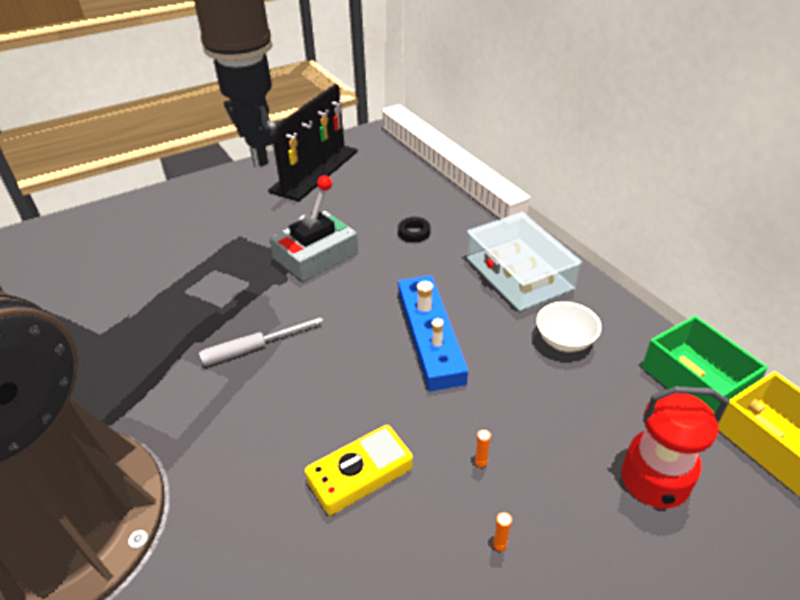

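Run:
```python
from h import *
K,T=info("side")
for a in(-.5,-.29,0.29,.4,.5):
    P=np.array([522.8-3+80*np.sin(a)*.985,314.5-2.6+80*np.sin(a)*.173,72+80*np.cos(a)])
    c=T[:3,:3].T@(P-T[:3,3]);print(a,(K@c/c[2])[:2].round(1))
```

```text
-0.5 [183.4 128.8]
-0.29 [187.9 124.5]
0.29 [201.9 118.4]
0.4 [204.4 118.2]
0.5 [206.7 118.4]
```

The ball's pixel position (207,117) matches fully on. Both fuses stand in sockets 2 and 4, and the bystanders are unmoved.

```bash
python3 -c "
from bench import r
print(r.hand_in())"
```

```text
the job is handed in; nothing more can be done
None
```

The job is handed in at about 21 s: the thin fuse is home in socket 2 and the thick fuse in socket 4, then the breaker toggle was pushed to its green-side stop, and the camera shows nothing else disturbed.

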